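# Load the sprung test pan to its mark

### The job

Load the sprung test scale with the steel ring weights from the rubber mat: thread them one at a time down over the pan's off-centre spindle, setting each down gently and letting go of it before fetching the next, until the pointer stands level with the white mark tab. Feel for the spindle lightly: never drop a ring or push the pan down hard onto its stop. Leave the spare rings on the mat and the other things on the bench alone.

Things in the scene. Friction and masses are not known exactly. Their poses are not given: they have to be found in the camera images.
- ring1_mid (a point): centre (half-way up) of a steel ring weight lying flat at the start on the rubber mat: outer diameter 40 mm, bore 14 mm, 14 mm high, about 120 g (each differs by up to 10 %); z axis along the bore. All four rings look alike; the neighbours' centres are at least 75 mm away
- ring2_mid (a point): centre (half-way up) of a steel ring weight lying flat at the start on the rubber mat: outer diameter 40 mm, bore 14 mm, 14 mm high, about 120 g (each differs by up to 10 %); z axis along the bore. All four rings look alike; the neighbours' centres are at least 75 mm away
- ring3_mid (a point): centre (half-way up) of a steel ring weight lying flat at the start on the rubber mat: outer diameter 40 mm, bore 14 mm, 14 mm high, about 120 g (each differs by up to 10 %); z axis along the bore. All four rings look alike; the neighbours' centres are at least 75 mm away
- ring4_mid (a point): centre (half-way up) of a steel ring weight lying flat at the start on the rubber mat: outer diameter 40 mm, bore 14 mm, 14 mm high, about 120 g (each differs by up to 10 %); z axis along the bore. All four rings look alike; the neighbours' centres are at least 75 mm away
- pan_top (a point): centre of the top face of the scale's flat round aluminium pan (diameter 90 mm, no rim), 130 mm above the bench when empty; moves down as the pan is loaded. Its axes are the scale's, not those of the swivelling pan. A ring resting on the pan over the spindle has its centre 3 to 7 mm from this point's axis
- scale: stand of the scale: grey base plate 150 x 110 x 12 mm, origin on the bench below the pan's centre. On the pan stands a flat-tipped steel spindle, 10 mm diameter, 50 mm tall, 5 mm off the pan's centre in an unmeasured direction (pan swivelled any way, stiffly). A ring more than 2 mm off the spindle's axis lands on the tip and pushes the pan down
- pan (a joint): how far the pan has sunk (m): 0 empty, grows downwards, mechanical end stop at 0.048; spring 120 N/m, so one ring sinks it about 10 mm and 1 N of pushing about 8 mm; it must not go beyond 0.045 (pushed onto its stop). It settles within half a second
- pointer (a point): tip of the dark steel pointer, 78 mm out from the pan's axis along the scale's x axis and 9 mm below the pan's top face; moves up and down with the pan
- mark (a point): middle (half-way up) of the inner edge of the white mark tab, 14 mm high, clamped on the thin upright rod (6 mm thick, 125 mm high) beside the pointer; 20 to 31 mm below the pointer of the empty pan. The pointer is level with the mark while its height is within the tab's height, that is within 7 mm above or below this point. Two or three rings are needed
- driver: screwdriver lying on the bench beyond the scale, a bystander
- logger: grey logger box with brass connectors, 90 x 130 x 45 mm, a bystander
- partsbin: open green parts bin, 110 x 90 x 45 mm, a bystander
Not all that is in view belongs to the job. What is shaped like the part that bears ring2_mid but pink is not meant. There is more than one size of the scale; the job needs the larger.

How it is judged:
By the outcome, as a careful person would: the job done as asked, in the order asked, and still so for the second after the job is handed in, with the robot touching nothing.
It also fails if it takes over 72 s, if anything falls off the work surface, if the arm or the gripper's body presses on something with over 40 N, if the wrist force passes 120 N, or if a joint passes its speed limit or range.

### The arm

A 6-joint arm with a two-finger parallel gripper is mounted at the origin on the work surface. World frame = base frame: x ahead of the robot, y to its left, z up, the work surface at z = 0. Lengths are in m, angles in rad, forces in N, time in s.
With the tool pointing down it reaches from about 0.4 to 0.825 m from the base axis. Payload 7 kg.
Tool frame: the origin (TCP) lies on the centre line of the jaws, within the pads' length; the fingertips stand 8 mm ahead of it and the grasp point (between the pads) lies 11 mm behind it; z points along the fingers, y is the direction in which the jaws open and shut (so a half turn about z gives the same grasp; the last joint's range is limited). The gripper opens to 88 mm and grips with 3 to 60 N. Pads are 19 mm wide; open, the fingers measure 130 mm over their backs; the gripper's body (78 mm by 193 mm) begins 47 mm behind the grasp point.
Start: joints at [1.49, 0.359, 0.012, 0, -1.224, -0.288], TCP at [0.243, 0.63, 0.235] pointing down, gripper open.
Joint ranges: [-3.07, 3.07], [-1.43, 2.12], [-1.02, 1.25], [-3.03, 1.67], [-3.05, -0], [-3.03, 3.03]. Speed limits (rad/s): [2.39, 2.39, 3.01, 3.14, 3.14, 3.14].

### API

Orientations are given as [roll, pitch, yaw] about the fixed x, y, z axes, in that order (R = Rz(yaw) Ry(pitch) Rx(roll)).
In Python, from bench import robot, vision, job_done, regions_of, mark_of gives the robot as it stands.
- The arm moves only by the tool step_arm, never from a script. Its argument "commands" is text: rows parted by semicolons, each of 5 numbers parted by spaces: the gripper command: -1 is fully open, 1 is shut, values between are in proportion, then the shift along the tool's x, y, z in mm, then the turn about the tool's z in rad. In form: jaw tx ty tz yaw; .... A call has exactly 10 rows; each row is the pose to reach, as a shift and turn from the pose commanded when the call began, along the tool's axes at that moment; what a row does not reach only later rows make up. A row lasts 1/10 s, in which the tool goes at most 50 mm and 8.59 degrees, less where a joint would pass 70% of its speed; a pose out of reach is approached as far as the arm can. A call with a gripper value outside its range is refused whole. The fingers move at their own pace and stop on an object; "squeeze" is the grip in N (left out, the last holds). Time passes only in rows, so rows that repeat a pose let the fingers close, or fill a call up. It gives the time, the measured TCP pose, the force and the opening at its end, in the units of the state.
- robot.sense(): the state, without advancing time (a new reading comes with each control period).
- vision.camera(name): name is "side" or "top" or "wrist"; returns a dict with "frame" (480x640x3 uint8, red, green, blue), "depth" (480x640 float32, m along the optical axis (not along the pixel's ray), 0 where there is no reading), "fx", "fy", "cx", "cy" (pixels), "R" (3x3) and "t" (3): a world point X has camera coordinates R X + t. Camera axes: x right, y down, z forward; pixel columns grow to the right and rows downward; lengths in m; the calibration is good to about 2 mm. A picture is of the moment at which its call begins.
- job_done(): hands the job in, once; it reports no verdict.
Trained networks look in the newest picture that a camera, given by its name, has taken for a name from the list of things; names that differ only in an ending like _2 or _b are one class to them, and where a whole thing is asked for, a point or a joint stands for the part that bears it (a point fixed in the world has none). Each returns a list of dicts, best first, with "score" (0 to 1); they miss things now and then, are a little off and sometimes report something else, mostly with a low value. They report only what shows in the picture. A call takes as long as a camera call. They do not tell look-alikes from the thing itself.
- regions_of(camera, name): "region" (480x640 bool, what is visible of it) and "xy" ([column, row] in pixels, amid what is visible of it).
- mark_of(camera, name): "xy" ([column, row] in pixels: a listed point, or the origin of a listed thing).
The state is a dict: "time_s": time; "joint_pos": joint angles; "qvel": joint speeds; "joint_torque": joint torques, N m; "ee_pos": TCP position; "ee_rot": TCP orientation; "contact_force": force on the tool from outside, world axes, zero at the start; "ft_torque": the same for the moment, N m; "finger_gap": opening from 0.0 (shut) to 1.0 (fully open).
Only numpy, scipy, OpenCV 4.12 (cv2) and the standard library are available. Lean on these libraries where they do the work, as an engineer would, in place of code of your own. Each camera call takes 0.05 s, during which the arm holds its last target.

## Working session

There is one attempt and no reset: what is moved stays moved. The work goes in short steps, Python scripts to look and compute and a tool call to move; the robot and the scene stay as the last step left them, time stands still between calls to the robot, and variables do not carry over. Pictures are saved under pics/ and viewed, and the job is handed in when it is done.

Besides the shell and the picture viewer there is one more tool, called after "Request:" as name(argument=value, ...), one argument or row to a line, values as JSON. step_arm: Moves the arm, as the interface text tells. Its arguments: {"type":"object","properties":{"commands":{"type":"string"},"squeeze":{"type":"number"}},"required":["commands"]}

```bash
ls; mkdir -p pics; cat > h.py <<'E'
import numpy as np, cv2
from bench import robot, vision, job_done, regions_of, mark_of
def cam(n,save=None):
    c=vision.camera(n)
    if save: cv2.imwrite('pics/'+save,c['frame'][:,:,::-1])
    return c
def world(c,u,v,d):
    p=np.array([(u-c['cx'])/c['fx']*d,(v-c['cy'])/c['fy']*d,d])
    return c['R'].T@(p-c['t'])
def atz(c,u,v,z):
    r=c['R'].T@np.array([(u-c['cx'])/c['fx'],(v-c['cy'])/c['fy'],1]); o=-c['R'].T@c['t']
    return o+r*(z-o[2])/r[2]
def proj(c,X):
    p=c['R']@np.array(X)+c['t']; return [c['fx']*p[0]/p[2]+c['cx'],c['fy']*p[1]/p[2]+c['cy']]
E
python3 - <<'E'
from h import *
np.set_printoptions(precision=4,suppress=True)
for n in ['side','top','wrist']:
    c=cam(n,n+'0.png'); print(n,c['fx'],c['cx'],c['cy'],'pos',-c['R'].T@c['t'],c['R'].ravel())
    for t in ['ring1_mid','pan_top','scale','pointer','mark']:
        for m in mark_of(n,t)[:7]:
            u,v=m['xy']; ui,vi=int(round(u)),int(round(v))
            if 0<=ui<640 and 0<=vi<480:
                d=c['depth'][vi,ui]; print(t,round(m['score'],2),np.round([u,v],1),world(c,u,v,d) if d>0 else None)
print(robot.sense())
E
```

```text
pics
side 534.9683950890106 315.24785133644156 240.9623822336973 pos [0.0883 0.5141 0.9401] [-0.6931 -0.7207 -0.0131 -0.5386  0.5298 -0.6552  0.4791 -0.447  -0.7554]
ring1_mid 0.79 [439.5 238. ] [ 0.4807 -0.2401  0.018 ]
pan_top 0.9 [152.7 303.6] [0.7346 0.3429 0.0861]
pan_top 0.55 [257.7 302.2] [0.5658 0.2144 0.1357]
scale 0.7 [163.2 326.9] [0.7109 0.3483 0.0353]
scale 0.69 [261.3 337.5] [0.5531 0.2274 0.0429]
scale 0.46 [382.4 245.2] [ 0.5555 -0.1282  0.0221]
pointer 0.84 [232.5 276. ] [ 0.7391  0.1588 -0.0003]
pointer 0.77 [138.6 291.4] [0.8479 0.3302 0.0007]
mark 0.62 [232.3 289.4] [0.6432 0.2177 0.1017]
top 538.9344618731645 321.2258860973715 244.24170010449612 pos [0.3653 0.0071 1.3693] [ 0.0069 -0.9999 -0.0075 -0.9827 -0.0054 -0.1852  0.1851  0.0086 -0.9827]
ring1_mid 0.67 [427.9 298.7] [ 0.4844 -0.2522 -0.0003]
pan_top 0.82 [237.5 256.9] [0.5633 0.2086 0.1569]
scale 0.91 [248.6 263.3] [0.5526 0.1866 0.1307]
scale 0.82 [199.6 203.6] [0.7205 0.3306 0.0363]
scale 0.54 [384.6 268.6] [ 0.5598 -0.143   0.006 ]
pointer 0.89 [194.6 172.9] [ 0.815   0.3574 -0.0023]
mark 0.52 [387.9 267. ] [ 0.5625 -0.1503  0.0161]
mark 0.49 [242.4 224.5] [ 0.6758  0.2259 -0.0058]
wrist 340.3987863074696 319.2239873662875 238.52184533948727 pos [0.3067 0.6044 0.3844] [-0.3609 -0.9326 -0.0008 -0.9022  0.3489  0.2536 -0.2363  0.0922 -0.9673]
{'time_s': 0.9, 'joint_pos': array([ 1.4901,  0.3586,  0.0119, -0.    , -1.2241, -0.2881]), 'qvel': array([-0.0002, -0.0001, -0.0001, -0.0015, -0.0005,  0.    ]), 'joint_torque': array([ -0.0005, -58.2357,  29.3303,   7.0019,   0.0127,  -0.    ]), 'ee_pos': array([0.2433, 0.6296, 0.2346]), 'ee_rot': array([-3.1416,  0.    , -0.3688]), 'contact_force': array([ 0.6687, -0.0709, -1.1184]), 'ft_torque': array([-0.0625,  0.0073,  0.0151]), 'finger_gap': 1.0019805624543094}
```

View pics/side0.png

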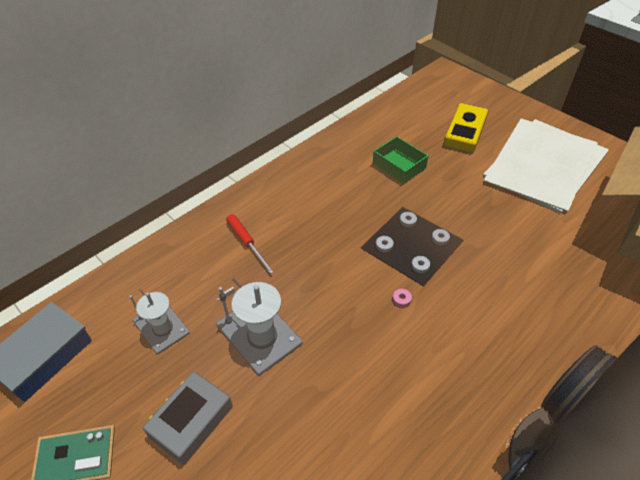

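View pics/top0.png

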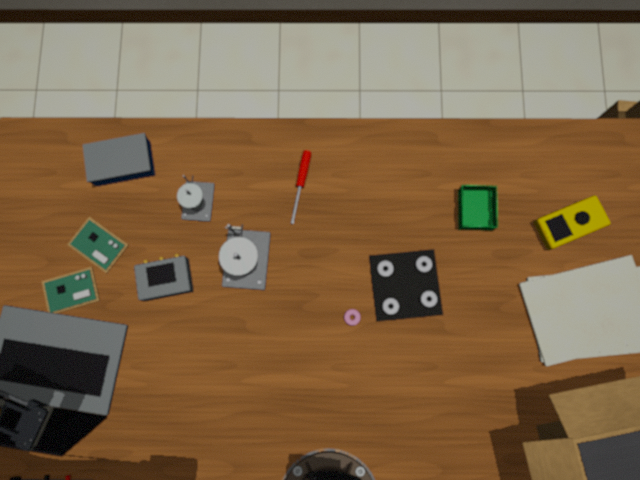

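View pics/wrist0.png

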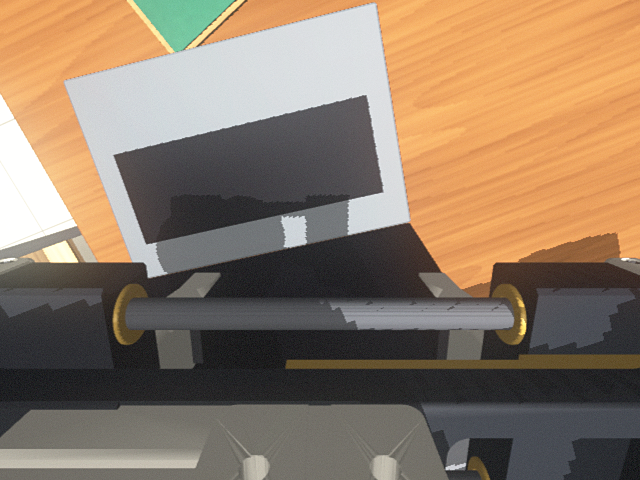

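```bash
python3 - <<'E'
from h import *
t=cv2.imread('pics/top0.png');s=cv2.imread('pics/side0.png')
def crop(im,u,v,w,h,k): return cv2.resize(im[v:v+h,u:u+w],None,fx=k,fy=k,interpolation=cv2.INTER_NEAREST)
a=crop(t,175,165,110,130,4); b=crop(t,340,245,110,80,3); c=crop(s,120,265,190,110,4)
cv2.imwrite('pics/ca.png',a);cv2.imwrite('pics/cb.png',crop(t,340,240,110,90,6));cv2.imwrite('pics/cc.png',c)
E
```

```text
(no output)
```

View pics/ca.png

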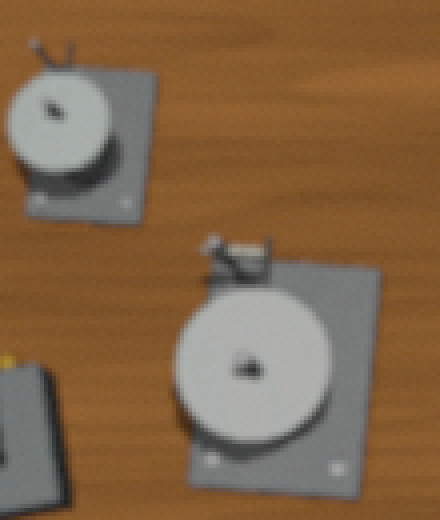

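View pics/cb.png

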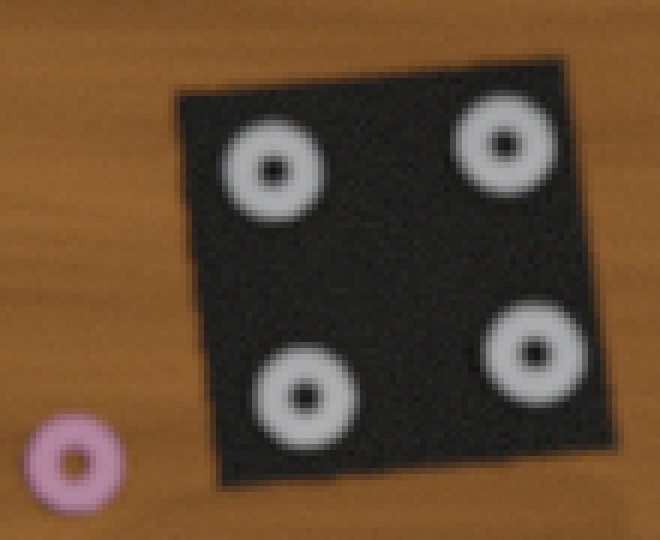

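View pics/cc.png

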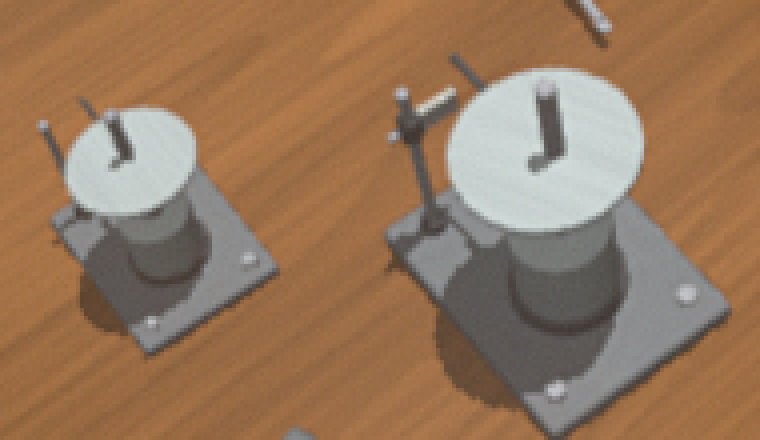

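```bash
python3 - <<'E'
from h import *
np.set_printoptions(precision=4,suppress=True)
c=cam('top'); im=cv2.imread('pics/top0.png')
hsv=cv2.cvtColor(im,cv2.COLOR_BGR2HSV)
m=((hsv[...,2]>100)&(hsv[...,1]<60)).astype(np.uint8); sub=np.zeros_like(m); sub[242:325,366:445]=m[242:325,366:445]
n,l,st,ce=cv2.connectedComponentsWithStats(sub)
for i in range(1,n):
    if st[i,4]>60: print(ce[i],st[i,2:],atz(c,*ce[i],0.016), 'diam',np.sqrt(st[i,2]*st[i,3])/c['fx']*c['depth'][int(ce[i][1]),int(ce[i][0])])
# pan
m=((hsv[...,2]>150)&(hsv[...,1]<40)).astype(np.uint8)
sub=np.zeros_like(m); sub[232:282,215:262]=m[232:282,215:262]
cn=max(cv2.findContours(sub,0,1)[0],key=cv2.contourArea); e=cv2.fitEllipse(cn); print(e,atz(c,*e[0],.13))
print('spindle tip?',atz(c,235.7,255.3,.18))
s=cam('side'); 
print('side tip',atz(s,256.5,286.5,.18),'depths',[world(s,u,v,s['depth'][v,u]) for u,v in [(256,287),(257,288),(257,292),(240,300),(270,310)]])
for nm,u,v in [('pan',258,303)]: pass
im=cv2.imread('pics/side0.png');hsv=cv2.cvtColor(im,cv2.COLOR_BGR2HSV)
m=((hsv[...,2]>165)&(hsv[...,1]<40)).astype(np.uint8);sub=np.zeros_like(m); sub[278:326,228:285]=m[278:326,228:285]
cn=max(cv2.findContours(cv2.morphologyEx(sub,cv2.MORPH_CLOSE,np.ones((9,9))),0,1)[0],key=cv2.contourArea); e=cv2.fitEllipse(cn); print(e,atz(s,*e[0],.13))
print('ptr tip',atz(s,234,279.5,.121),'mat z',world(c,408,285,c['depth'][285,408]), 'base',world(c,262,245,c['depth'][245,262]))
print(robot.sense()['contact_force'])
E
```

```text
[423.6146 263.5885] [ 16  16 192] [ 0.5718 -0.2409  0.016 ] diam 0.040834880260318764
[385.1765 268.0481] [ 17  17 187] [ 0.5598 -0.1433  0.016 ] diam 0.04350258060482402
[428.6263 298.5859] [ 16  16 198] [ 0.4833 -0.2509  0.016 ] diam 0.040440485321176764
[390.4926 305.7931] [ 16  17 203] [ 0.4647 -0.1552  0.016 ] diam 0.04174349947115838
((237.8345489501953, 255.56959533691406), (36.27313232421875, 37.78032302856445), 68.05863952636719) [0.5708 0.2124 0.13  ]
spindle tip? [0.5631 0.2089 0.18  ]
side tip [0.5665 0.2111 0.18  ] depths [array([0.5651, 0.2132, 0.1819]), array([0.5635, 0.2125, 0.1799]), array([0.5654, 0.2127, 0.1662]), array([0.595 , 0.2328, 0.131 ]), array([0.5398, 0.2078, 0.1314])]
((254.8921356201172, 301.5137939453125), (40.16680908203125, 50.80166244506836), 91.45503234863281) [0.574 0.215 0.13 ]
ptr tip [0.6466 0.2078 0.121 ] mat z [ 0.5189 -0.2025  0.0004] base [0.6196 0.1718 0.0044]
[0.8899 0.2935 0.7677]
```

```bash
cat >> h.py <<'E'
from scipy.spatial.transform import Rotation as Ro
def tool():
    s=robot.sense(); return np.array(s['ee_pos']),Ro.from_euler('xyz',s['ee_rot']).as_matrix(),s
def shift(target):
    p,R,s=tool(); return np.round(R.T@(np.array(target)-p)*1000,1)
E
python3 -c "
from h import *
print(shift([.566,.211,.25]))
p,R,s=tool();c=cam('wrist');o=-c['R'].T@c['t'];print('cam in tool',R.T@(o-p),(c['R']@R).round(3))
d=c['depth'];print(d[250:360:20,100:600:50].round(3), world(c,250,150,d[150,250]))
"
```

```text
[451.8 274.1 -15.4]
cam in tool [ 0.06812448  0.00062449 -0.14981386] [[-0.     1.     0.001]
 [-0.967 -0.    -0.254]
 [-0.254 -0.001  0.967]]
[[0.402 0.384 0.384 0.386 0.379 0.356 0.    0.401 0.402 0.4  ]
 [0.086 0.391 0.388 0.365 0.345 0.327 0.311 0.408 0.089 0.086]
 [0.073 0.373 0.145 0.334 0.317 0.301 0.285 0.141 0.089 0.074]
 [0.075 0.083 0.084 0.082 0.082 0.083 0.082 0.082 0.083 0.075]
 [0.077 0.096 0.124 0.282 0.271 0.259 0.249 0.125 0.088 0.076]
 [0.078 0.096 0.126 0.263 0.252 0.242 0.233 0.125 0.089 0.078]] [0.33208412 0.67212166 0.01855496]
```

Request:
step_arm(
  commands="-1 0 0 -15 0; -1 45 27 -15 0; -1 90 55 -15 0; -1 135 82 -15 0; -1 180 110 -15 0; -1 225 137 -15 0; -1 270 164 -15 0; -1 320 194 -15 0; -1 370 224 -15 0; -1 420 255 -15 0",
)

```text
time_s: 2.05
ee_pos: [0.519, 0.2715, 0.25]
ee_rot: [-3.141, -0.0, -0.368]
contact_force: [0.2, 1.0, 0.3]
finger_gap: 1.0
```

```bash
python3 -c "
from h import *
c=cam('wrist','w1.png');p,R,s=tool();print(p,s['time_s'],shift([.566,.211,.24]),s['contact_force'])"
```

```text
[0.52202555 0.2664588  0.24981843] 2.1 [61.1 35.7  9.9] [ 2.45019753 -1.0535618   1.14610093]
```

View pics/w1.png

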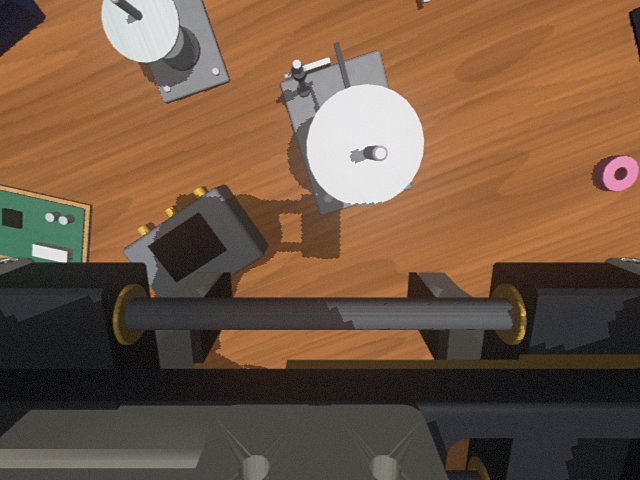

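Request:
step_arm(
  commands="-1 32 19 5 0; -1 32 19 10 0; -1 32 19 10 0; -1 32 19 10 0; -1 32 19 10 0; -1 32 19 10 0; -1 32 19 10 0; -1 32 19 10 0; -1 32 19 10 0; -1 32 19 10 0",
)

```text
time_s: 3.1
ee_pos: [0.541, 0.244, 0.2396]
ee_rot: [-3.142, -0.0, -0.369]
contact_force: [-0.3, -0.9, 0.3]
finger_gap: 1.002
```

```bash
python3 -c "
from h import *
c=cam('wrist','w2.png');p,R,s=tool();print(p,s['time_s'],shift([.566,.211,.24]),s['contact_force'])
d=c['depth'];
np.save('w2.npy',c,allow_pickle=True)"
```

```text
[0.54105733 0.24395833 0.23959692] 3.15 [35.1 21.8 -0.4] [ 0.26299129  0.21569466 -0.61197479]
```

View pics/w2.png

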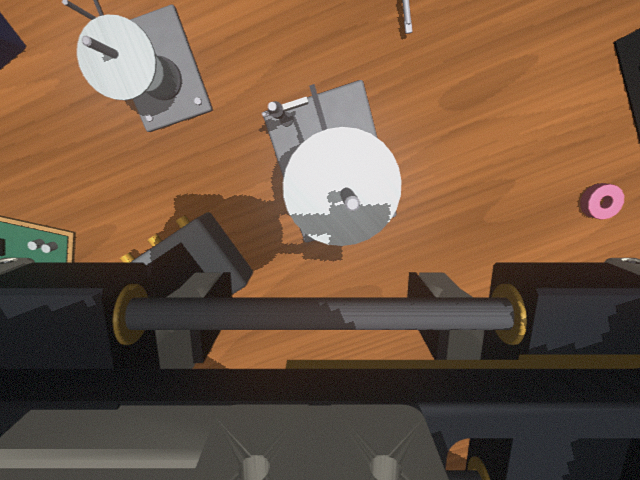

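Request:
step_arm(
  commands="-1 18 11 0 0; -1 35 22 0 0; -1 35 22 0 0; -1 35 22 0 0; -1 35 22 0 0; -1 35 22 0 0; -1 35 22 0 0; -1 35 22 0 0; -1 35 22 0 0; -1 35 22 0 0",
)

```text
time_s: 4.15
ee_pos: [0.5657, 0.2109, 0.2396]
ee_rot: [3.142, 0.0, -0.369]
contact_force: [-0.2, -0.6, 0.5]
finger_gap: 1.005
```

```bash
python3 -c "
from h import *
c=cam('wrist','w3.png');p,R,s=tool();print(p,s['time_s'],shift([.566,.211,.24]),s['contact_force'])
np.save('w3.npy',c,allow_pickle=True)
im=cv2.imread('pics/w3.png');cv2.imwrite('pics/w3c.png',cv2.resize(im[100:320,220:440],None,fx=2.7,fy=2.7,interpolation=cv2.INTER_NEAREST))"
```

```text
[0.56575968 0.21088216 0.23958687] 4.2 [ 0.2 -0.2 -0.4] [0.3027958  0.3662062  0.80202024]
```

View pics/w3c.png

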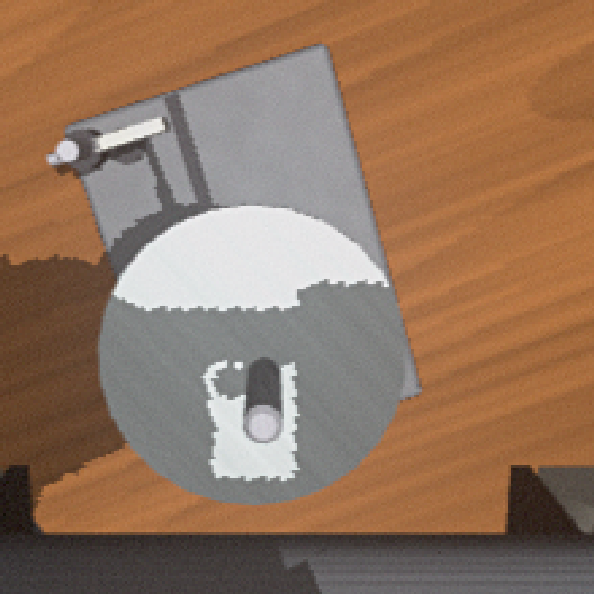

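```bash
python3 - <<'E'
from h import *
np.set_printoptions(precision=4,suppress=True)
c=np.load('w3.npy',allow_pickle=True).item();d=c['depth']
p,R,s=tool()
tip=atz(c,317.1,256.7,.18); print('tip',tip,R.T@(tip-p), d[255:259,316:319])
im=c['frame'];g=im.max(2).astype(int)
# pan points: depth->z 0.13
vv,uu=np.mgrid[0:480,0:640]
P=np.stack([(uu-c['cx'])/c['fx']*d,(vv-c['cy'])/c['fy']*d,d],-1)-c['t']; W=P@c['R']
m=(abs(W[...,2]-.13)<.004)&(d>0); m[:, :250]=0;m[:,375:]=0;m[:170]=0;m[290:]=0
cn=max(cv2.findContours(m.astype(np.uint8),0,1)[0],key=cv2.contourArea);e=cv2.fitEllipse(cn);print(e,atz(c,*e[0],.13),W[m][:,2].mean())
# mark / pointer depth
for u,v in [(265,150),(275,148),(280,146),(284,140),(288,152),(245,156)]: print(u,v,im[v,u],W[v,u])
E
```

```text
tip [0.5671 0.2114 0.18  ] [ 0.0011 -0.0009  0.0596] [[0.219  0.2187 0.2197]
 [0.2208 0.22   0.2191]
 [0.22   0.2202 0.22  ]
 [0.2195 0.2208 0.2196]]
((313.21478271484375, 230.7755889892578), (110.129638671875, 113.12191009521484), 95.88823699951172) [0.5733 0.2126 0.13  ] 0.12967546837004443
265 150 [233 231 226] [0.6444 0.2269 0.1063]
275 148 [236 234 231] [0.643  0.219  0.1043]
280 146 [213 210 206] [0.643  0.2146 0.1046]
284 140 [98 92 96] [0.6451 0.2083 0.1218]
288 152 [100  93  99] [0.6359 0.2089 0.1215]
245 156 [211 209 214] [0.6448 0.24   0.1251]
```

```bash
python3 -c "
from h import *
print(shift([.5598,-.1433,.24]),shift([.5598,-.1433,.075]))"
```

```text
[122.1 332.5  -0.4] [122.1 332.5 164.6]
```

Request:
step_arm(
  commands="-1 16 44 0 0; -1 32 88 0 0; -1 49 133 0 0; -1 65 177 0 0; -1 81 221 20 0; -1 97 266 40 0; -1 110 300 60 0; -1 122 332 80 0; -1 122 332 120 0; -1 122 332 150 0",
)

```text
time_s: 5.2
ee_pos: [0.5592, -0.1442, 0.0879]
ee_rot: [-3.142, 0.0, -0.371]
contact_force: [0.2, -0.3, -1.1]
finger_gap: 1.0
```

```bash
python3 -c "
from h import *
print(shift([.5598,-.1433,.075]))"
```

```text
[ 0.2 -1.1 12.9]
```

Request:
step_arm(
  commands="-1 0 0 12 0; -1 0 0 14 0; -1 0 0 14 0; -1 0 0 14 0; -1 0 0 14 0; -1 0 0 14 0; -1 0 0 14 0; -1 0 0 14 0; -1 0 0 14 0; -1 0 0 14 0",
)

```text
time_s: 6.2
ee_pos: [0.5599, -0.1429, 0.0756]
ee_rot: [3.142, 0.0, -0.369]
contact_force: [0.9, -0.1, 0.3]
finger_gap: 1.001
```

```bash
python3 -c "
from h import *
c=cam('wrist','w4.png');p,R,s=tool();print(p,s['ee_rot'],s['time_s'],s['contact_force'])
np.save('w4.npy',c,allow_pickle=True)
im=cv2.imread('pics/w4.png');cv2.imwrite('pics/w4c.png',cv2.resize(im[100:320,220:440],None,fx=2.7,fy=2.7,interpolation=cv2.INTER_NEAREST))"
```

```text
[ 0.55986934 -0.14288005  0.07552051] [ 3.14155056e+00  8.74168435e-05 -3.68833669e-01] 6.25 [ 0.40073932 -0.16340468  0.24304546]
```

View pics/w4c.png

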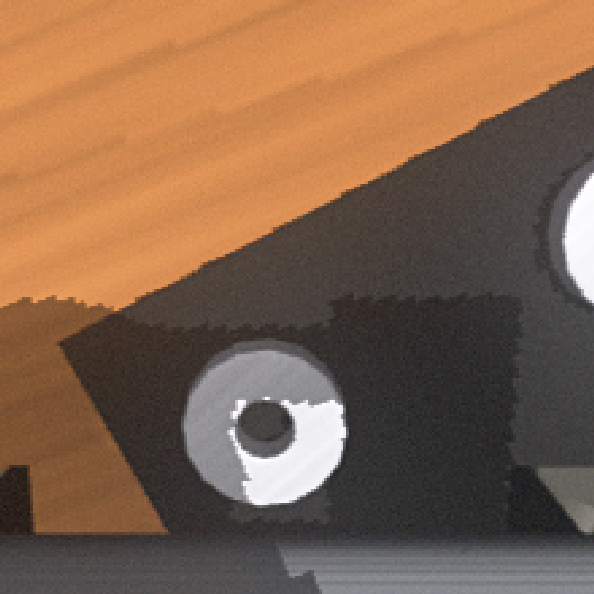

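```bash
python3 - <<'E'
from h import *
np.set_printoptions(precision=4,suppress=True)
c=np.load('w4.npy',allow_pickle=True).item();d=c['depth']
p,R,s=tool()
vv,uu=np.mgrid[0:480,0:640]
W=(np.stack([(uu-c['cx'])/c['fx']*d,(vv-c['cy'])/c['fy']*d,d],-1)-c['t'])@c['R']
print('top z',np.median(W[270:285,310:330,2]),np.median(W[230:250,330:345,2]),'mat',np.median(W[240:280,365:395,2]),'wood',np.median(W[150:180,260:330,2]))
for z in (.014,.016): 
    q=atz(c,318.1,258.4,z); print(q,R.T@(q-p))
E
```

```text
top z 0.016665286833051393 0.016108502809559874 mat 0.00259804174373595 wood -0.00029467651219296866
[ 0.5593 -0.1424  0.014 ] [-0.0007 -0.0003  0.0615]
[ 0.56   -0.1426  0.016 ] [-0.     -0.0003  0.0595]
```

Request:
step_arm(
  commands="-1 0 0 20 0; -1 0 0 40 0; -1 0 0 55 0; -1 0 0 63 0; -1 0 0 63 0; -1 0 0 63 0; 0.2 0 0 63 0; 0.5 0 0 63 0; 1 0 0 63 0; 1 0 0 63 0",
  squeeze=15,
)

```text
time_s: 7.25
ee_pos: [0.56, -0.1428, 0.0127]
ee_rot: [-3.141, -0.0, -0.369]
contact_force: [-0.5, -0.6, 0.5]
finger_gap: 0.7
```

Request:
step_arm(
  commands="1 0 0 0 0; 1 0 0 0 0; 1 0 0 0 0; 1 0 0 0 0; 1 0 0 0 0; 1 0 0 0 0; 1 0 0 -10 0; 1 0 0 -40 0; 1 0 0 -63 0; 1 0 0 -63 0",
  squeeze=15,
)

```text
time_s: 8.25
ee_pos: [0.5622, -0.1429, 0.0796]
ee_rot: [-3.14, -0.006, -0.368]
contact_force: [-0.0, 0.7, -0.9]
finger_gap: 0.453
```

```bash
python3 -c "
from h import *
c=cam('wrist','w5.png');p,R,s=tool();print(p,s['finger_gap'],s['time_s'],s['contact_force'])
np.save('w5.npy',c,allow_pickle=True)
im=cv2.imread('pics/w5.png');cv2.imwrite('pics/w5c.png',cv2.resize(im[180:380,220:440],None,fx=2.7,fy=2.7,interpolation=cv2.INTER_NEAREST))
print(shift([.566,.211,.27]))"
```

```text
[ 0.56108251 -0.14282855  0.07779158] 0.45098770972287 8.3 [-0.49046583  0.27594641 -0.88290636]
[-122.3 -332.1 -192.1]
```

View pics/w5c.png

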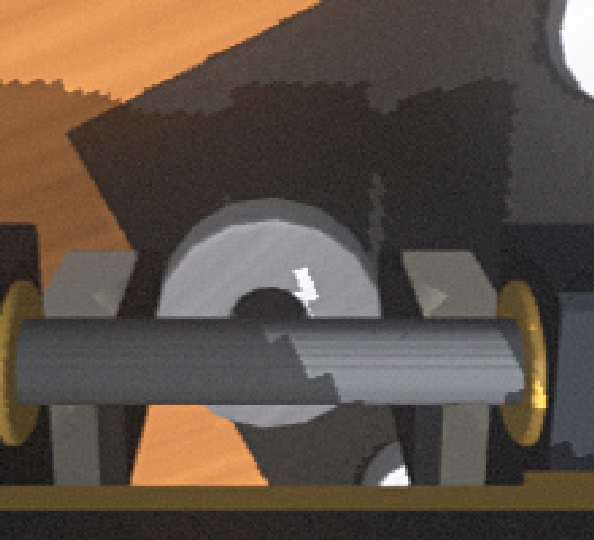

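```bash
python3 - <<'E'
from h import *
np.set_printoptions(precision=4,suppress=True)
c=np.load('w5.npy',allow_pickle=True).item()
p,R,s=tool()
R=Ro.from_euler('xyz',[np.pi,0,-.369]).as_matrix()
# camera in tool fixed from w3/w4 (steady)
c4=np.load('w4.npy',allow_pickle=True).item(); 
p4=np.array([0.55986934,-0.14288005,0.07552051])
q=atz(c4,319.3,299.4,p4[2]+.0038); print('ring in tool',R.T@(q-p4))
c3=np.load('w3.npy',allow_pickle=True).item(); p3=np.array([0.56575968,0.21088216,0.23958687])
print(R.T@(atz(c3,317.1,256.7,.18)-p3), R.T@(atz(c4,318.1,258.4,.0163)-p4))
E
```

```text
ring in tool [ 0.0006  0.0005 -0.0038]
[ 0.0011 -0.0009  0.0596] [ 0.0001 -0.0003  0.0592]
```

```bash
python3 - <<'E'
from h import *
R=Ro.from_euler('xyz',[np.pi,0,-.369]).as_matrix()
p3=np.array([0.56575968,0.21088216,0.23958687])
print(p3+R@[.00075,-.0012,0])
t=p3+R@[.00075,-.0012,0]; t[2]=.215; print(shift(t))
E
```

```text
[0.56689202 0.21173087 0.23958687]
[-121.9 -333.  -137.1]
```

Request:
step_arm(
  commands="1 0 0 -45 0; 1 -5 -14 -90 0; 1 -18 -50 -130 0; 1 -34 -93 -165 0; 1 -50 -137 -175 0; 1 -66 -181 -175 0; 1 -82 -225 -175 0; 1 -98 -268 -175 0; 1 -112 -305 -175 0; 1 -121 -332 -175 0",
)

```text
time_s: 9.3
ee_pos: [0.5658, 0.2129, 0.2495]
ee_rot: [3.141, 0.001, -0.367]
contact_force: [0.3, -0.0, -0.9]
finger_gap: 0.453
```

```bash
python3 -c "
from h import *
print(tool()[0],shift([.5669,.2117,.205]))"
```

```text
[0.56579548 0.21291328 0.24954982] [ 1.5  0.7 44.5]
```

Request:
step_arm(
  commands="1 1.5 0.7 10 0; 1 1.5 0.7 25 0; 1 1.5 0.7 38 0; 1 1.5 0.7 44 0; 1 1.5 0.7 44 0; 1 1.5 0.7 44 0; 1 1.5 0.7 44 0; 1 1.5 0.7 44 0; 1 1.5 0.7 44 0; 1 1.5 0.7 44 0",
)

```text
time_s: 10.3
ee_pos: [0.5679, 0.2093, 0.2069]
ee_rot: [-3.141, -0.0, -0.369]
contact_force: [-1.2, -1.0, -1.2]
finger_gap: 0.456
```

```bash
python3 -c "
from h import *
print(tool()[0],shift([.5669,.2117,.184]))
c=cam('side','s1.png');c2=cam('wrist','w6.png')
a=cv2.imread('pics/s1.png')[240:350,190:330];b=cv2.imread('pics/w6.png')[180:380,220:440]
cv2.imwrite('pics/s1c.png',cv2.resize(a,None,fx=4.5,fy=4.5));cv2.imwrite('pics/w6c.png',cv2.resize(b,None,fx=2.7,fy=2.7))"
```

```text
[0.56793833 0.20926003 0.2068634 ] [-1.9 -1.9 22.9]
```

View pics/s1c.png

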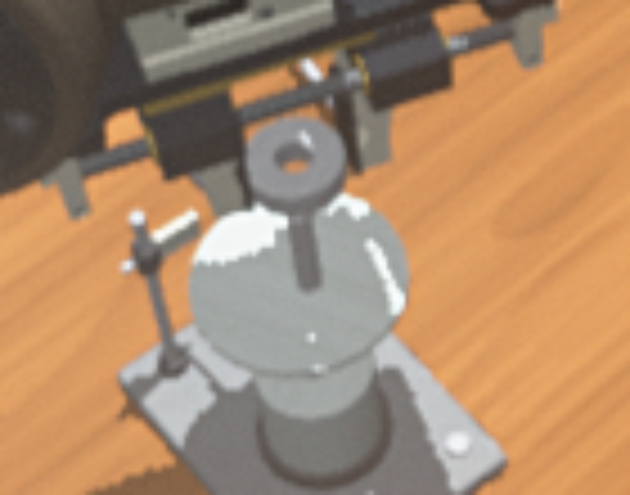

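View pics/w6c.png

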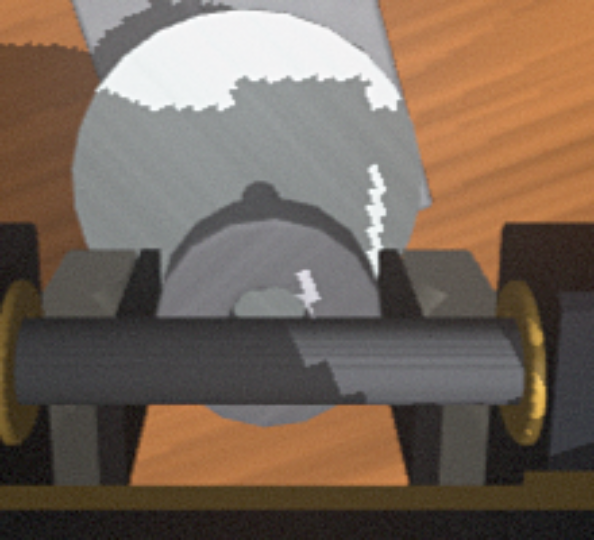

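Request:
step_arm(
  commands="1 -1.9 -1.9 4 0; 1 -1.9 -1.9 8 0; 1 -1.9 -1.9 8 0; 1 -1.9 -1.9 8 0; 1 -1.9 -1.9 8 0; 1 -1.9 -1.9 8 0; 1 -1.9 -1.9 8 0; 1 -1.9 -1.9 8 0; 1 -1.9 -1.9 8 0; 1 -1.9 -1.9 8 0",
)

```text
time_s: 11.4
ee_pos: [0.5668, 0.2117, 0.1986]
ee_rot: [-3.142, -0.0, -0.369]
contact_force: [-0.6, -0.2, -0.9]
finger_gap: 0.45
```

```bash
python3 -c "
from h import *
print(tool()[0],shift([.5669,.2117,.184]))
c=cam('side','s2.png');c2=cam('top','t2.png')
a=cv2.imread('pics/s2.png')[240:350,190:330];
cv2.imwrite('pics/s2c.png',cv2.resize(a,None,fx=5.5,fy=5.5))"
```

```text
[0.56679683 0.21169974 0.19859807] [ 0.1 -0.  14.6]
```

View pics/s2c.png

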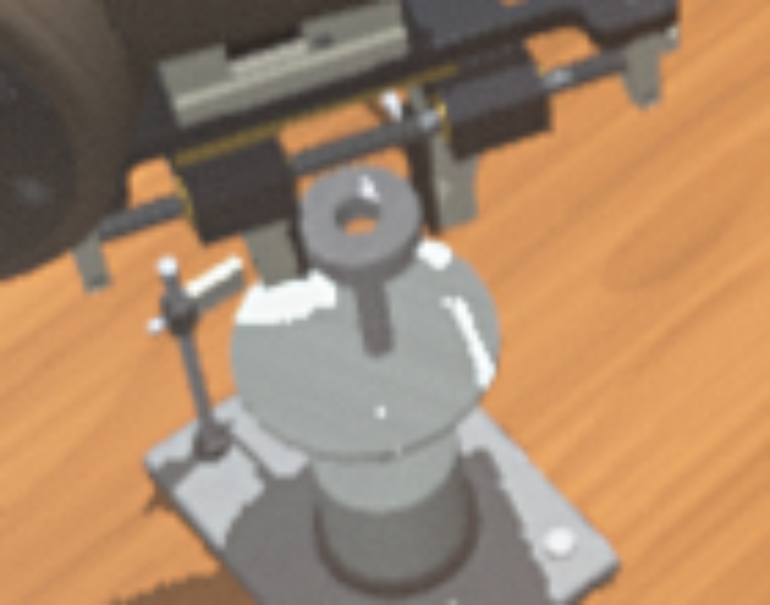

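Request:
step_arm(
  commands="1 0 0 3 0; 1 0 0 6 0; 1 0 0 8 0; 1 0 0 10 0; 1 0 0 12 0; 1 0 0 13 0; 1 0 0 14 0; 1 0 0 14 0; 1 0 0 14 0; 1 0 0 14 0",
)

```text
time_s: 12.5
ee_pos: [0.5668, 0.2117, 0.1847]
ee_rot: [-3.141, -0.0, -0.369]
contact_force: [-0.5, -0.5, -1.3]
finger_gap: 0.451
```

```bash
cat >> h.py <<'E'
def panz(tag):
    c=cam('side',tag+'.png'); d=c['depth'];vv,uu=np.mgrid[0:480,0:640]
    W=(np.stack([(uu-c['cx'])/c['fx']*d,(vv-c['cy'])/c['fy']*d,d],-1)-c['t'])@c['R']
    r=np.hypot(W[...,0]-.573,W[...,1]-.213)
    m=(d>0)&(r<.044)&(r>.03)&(W[...,2]>.08)&(W[...,2]<.14)
    z=W[m][:,2]; print('pan z med',np.median(z),len(z),'p10/90',np.percentile(z,[10,90]))
    a=cv2.imread('pics/'+tag+'.png')[240:350,190:330]; cv2.imwrite('pics/'+tag+'c.png',cv2.resize(a,None,fx=5.5,fy=5.5))
    return c
E
python3 -c "
from h import *
s=tool()[2];print(s['ee_pos'],s['contact_force'],s['finger_gap'])
panz('s3')"
```

```text
[0.56683533 0.21174652 0.1846554 ] [-0.51757647 -0.51274732 -1.31765744] 0.4508665530249015
pan z med 0.1312118808629148 584 p10/90 [0.12925059 0.13299588]
```

View pics/s3c.png

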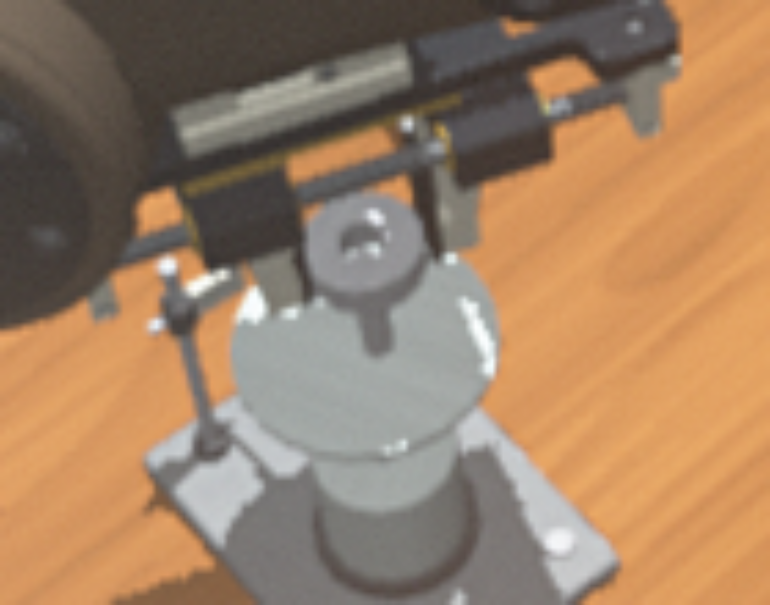

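Request:
step_arm(
  commands="1 0 0 4 0; 1 0 0 8 0; 1 0 0 13 0; 1 0 0 18 0; 1 0 0 23 0; 1 0 0 28 0; 1 0 0 33 0; 1 0 0 36 0; 1 0 0 39 0; 1 0 0 40 0",
)

```text
time_s: 13.55
ee_pos: [0.5667, 0.2116, 0.1442]
ee_rot: [3.141, 0.0, -0.369]
contact_force: [1.4, 0.1, -1.4]
finger_gap: 0.456
```

```bash
python3 -c "
from h import *
s=tool()[2];print(s['ee_pos'],s['contact_force'],s['finger_gap'])
panz('s4')"
```

```text
[0.56670535 0.21162727 0.14424792] [ 1.37802488  0.13891348 -1.40963127] 0.45595959720751095
pan z med 0.131196900739541 472 p10/90 [0.12928401 0.13306848]
```

View pics/s4c.png

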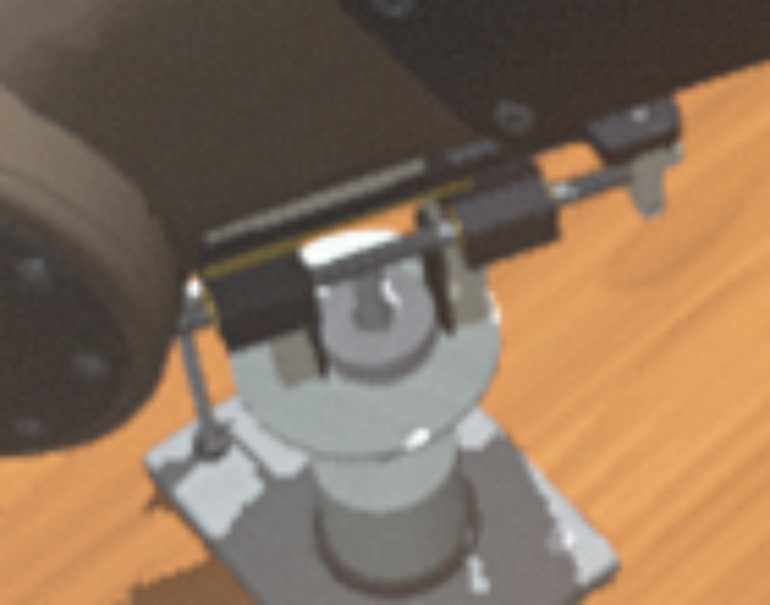

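Request:
step_arm(
  commands="1 0 0 2 0; 1 0 0 4 0; 1 0 0 6 0; 1 0 0 8 0; 1 0 0 10 0; 1 0 0 12 0; 1 0 0 13 0; 1 0 0 13.5 0; 1 0 0 13.5 0; 1 0 0 13.5 0",
)

```text
time_s: 14.6
ee_pos: [0.5668, 0.2117, 0.1311]
ee_rot: [-3.142, -0.0, -0.369]
contact_force: [0.1, 0.4, 0.1]
finger_gap: 0.45
```

```bash
python3 -c "
from h import *
s=tool()[2];print(s['ee_pos'],s['contact_force'],s['finger_gap'])
panz('s5')"
```

```text
[0.56681412 0.21171962 0.13113236] [0.1169261  0.42545999 0.1018743 ] 0.44961251461465424
pan z med 0.1229046803748768 511 p10/90 [0.12097502 0.12555325]
```

View pics/s5c.png

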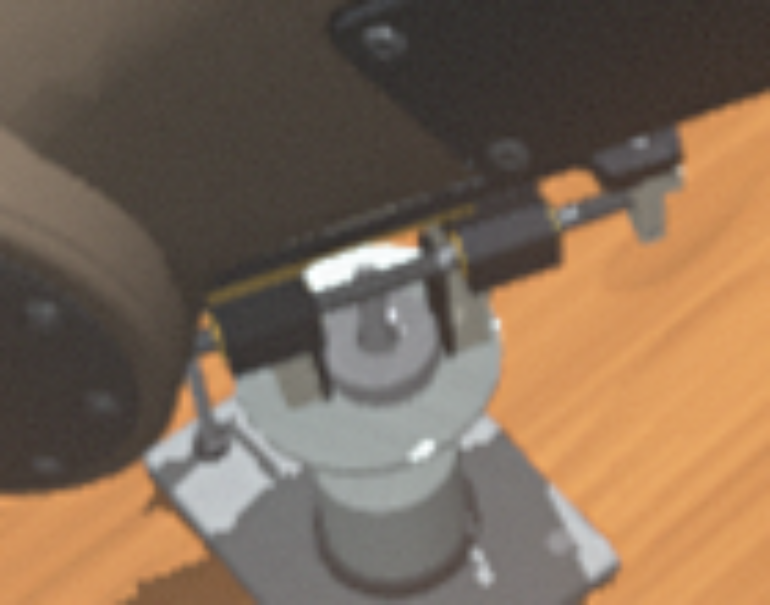

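Request:
step_arm(
  commands="1 0 0 1.2 0; 1 0 0 1.2 0; 0.06 0 0 1.2 0; 0 0 0 1.2 0; -0.25 0 0 1.2 0; -0.25 0 0 1.2 0; -0.25 0 0 1.2 0; -0.25 0 0 1.2 0; -0.25 0 0 1.2 0; -0.25 0 0 1.2 0",
)

```text
time_s: 15.65
ee_pos: [0.5668, 0.2117, 0.1298]
ee_rot: [-3.142, 0.0, -0.369]
contact_force: [0.5, 0.3, -0.2]
finger_gap: 0.62
```

```bash
python3 -c "
from h import *
s=tool()[2];print(s['ee_pos'],s['contact_force'],s['finger_gap'])
panz('s6')"
```

```text
[0.56676717 0.21170988 0.12984932] [ 0.49507227  0.33283609 -0.23666054] 0.6198910202581293
pan z med 0.12239825827123402 538 p10/90 [0.12041344 0.12868834]
```

View pics/s6c.png

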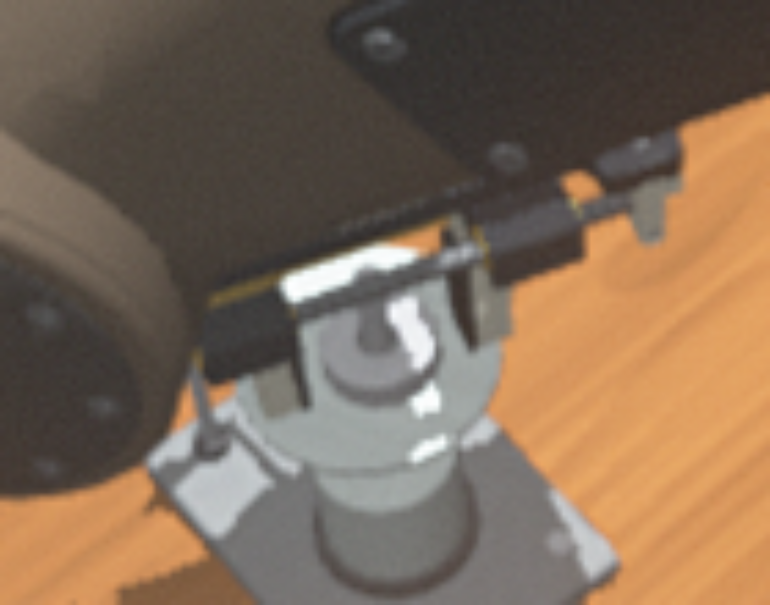

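```bash
python3 -c "
from h import *
print(shift([.5720,-.2405,.0755]))"
```

```text
[167.9 419.9  54.4]
```

Request:
step_arm(
  commands="-0.25 0 0 -5 0; -0.25 0 0 -20 0; -0.25 0 0 -50 0; -0.25 0 0 -80 0; -0.25 0 0 -100 0; -0.25 10 25 -110 0; -0.25 28 67 -110 0; -0.25 46 111 -110 0; -0.25 64 155 -110 0; -0.25 81 198 -110 0",
)

```text
time_s: 16.7
ee_pos: [0.5708, -0.0039, 0.2406]
ee_rot: [-3.141, -0.001, -0.368]
contact_force: [0.5, -0.1, 1.0]
finger_gap: 0.626
```

```bash
python3 -c "
from h import *
panz('s7')
print(tool()[0],shift([.5720,-.2405,.0755]))"
```

```text
pan z med 0.12218709012524759 790 p10/90 [0.12029753 0.12404055]
[ 0.57005377 -0.00903326  0.24055561] [ 85.7 214.8 165.3]
```

View pics/s7c.png

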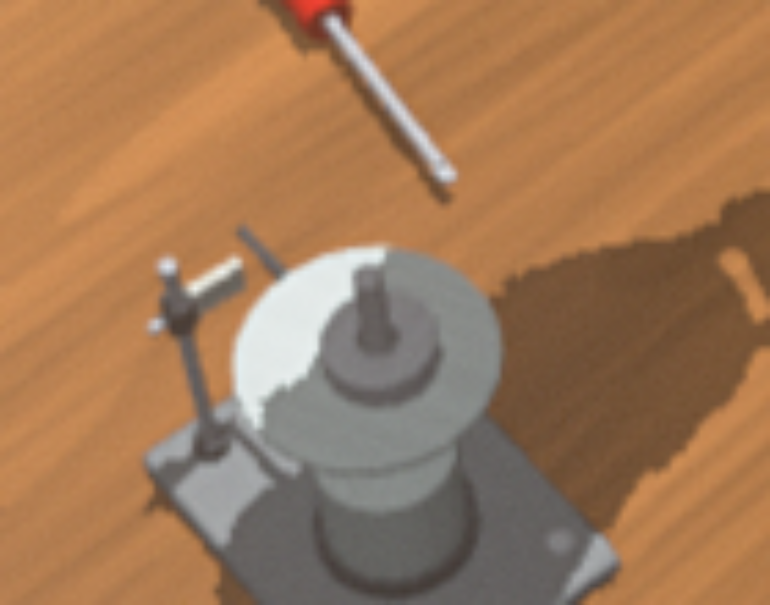

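Request:
step_arm(
  commands="-0.25 17 43 0 0; -0.25 34 86 0 0; -0.25 51 129 20 0; -0.25 68 172 60 0; -0.25 86 215 100 0; -0.25 86 215 140 0; -0.25 86 215 165 0; -0.25 86 215 165 0; -0.25 86 215 165 0; -0.25 86 215 165 0",
)

```text
time_s: 17.75
ee_pos: [0.5754, -0.2335, 0.0774]
ee_rot: [-3.141, -0.004, -0.368]
contact_force: [-0.5, 0.1, 0.4]
finger_gap: 0.623
```

```bash
python3 -c "
from h import *
c=cam('wrist','w7.png');p,R,s=tool();print(p,s['ee_rot'],s['time_s'],s['contact_force'],shift([.5720,-.2405,.0755]))
np.save('w7.npy',c,allow_pickle=True)
im=cv2.imread('pics/w7.png');cv2.imwrite('pics/w7c.png',cv2.resize(im[100:320,220:440],None,fx=2.7,fy=2.7,interpolation=cv2.INTER_NEAREST))"
```

```text
[ 0.57547131 -0.23344163  0.07754341] [-3.14083454 -0.00402299 -0.36752715] 17.8 [-0.39365872  0.43172414  0.73514872] [-0.7  7.8  2. ]
```

View pics/w7c.png

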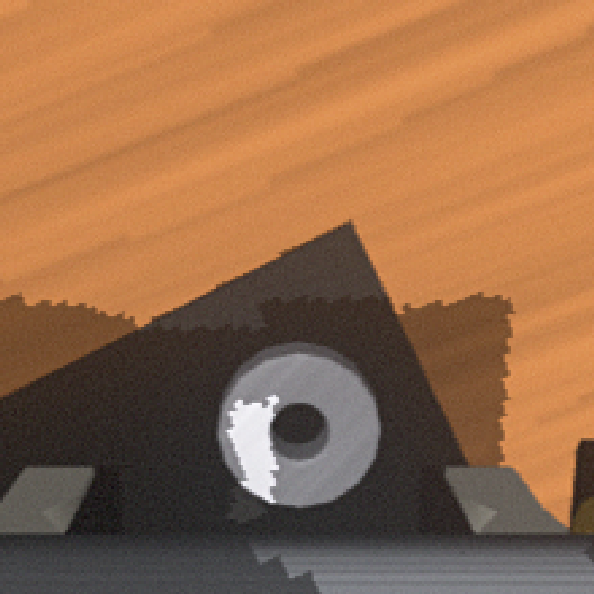

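```bash
python3 -c "
from h import *
c=np.load('w7.npy',allow_pickle=True).item()
q=atz(c,330.6,259.1,.0163);print(q,shift(list(q[:2])+[.0755]))"
```

```text
[ 0.57190792 -0.24055095  0.0163    ] [-0.8  7.9  2. ]
```

Request:
step_arm(
  commands="-0.25 -0.8 8 2 0; -0.25 -0.8 8 2 0; -0.25 -0.8 8 20 0; -0.25 -0.8 8 40 0; -0.25 -0.8 8 50 0; -0.25 -0.8 8 58 0; -0.25 -0.8 8 58 0; -0.25 -0.8 8 58 0; -0.25 -0.8 8 58 0; -0.25 -0.8 8 58 0",
)

```text
time_s: 18.8
ee_pos: [0.5705, -0.241, 0.0176]
ee_rot: [-3.141, -0.001, -0.369]
contact_force: [0.2, 0.8, 0.0]
finger_gap: 0.626
```

```bash
python3 -c "
from h import *
print(tool()[0],shift([.5719,-.2405,.0125]))"
```

```text
[ 0.57054346 -0.24097276  0.01761248] [ 1.1 -0.9  5.1]
```

Request:
step_arm(
  commands="-0.25 1.1 -0.9 3 0; -0.25 1.1 -0.9 5 0; -0.25 1.1 -0.9 5 0; 0.3 1.1 -0.9 5 0; 1 1.1 -0.9 5 0; 1 1.1 -0.9 5 0; 1 1.1 -0.9 5 0; 1 1.1 -0.9 5 0; 1 1.1 -0.9 5 0; 1 1.1 -0.9 5 0",
)

```text
time_s: 19.8
ee_pos: [0.5714, -0.2405, 0.0119]
ee_rot: [-3.142, -0.0, -0.369]
contact_force: [0.2, -0.2, -0.6]
finger_gap: 0.447
```

```bash
python3 -c "
from h import *
print(tool()[0],tool()[2]['finger_gap'],shift([.5669,.2117,.24]))"
```

```text
[ 0.57142237 -0.24045961  0.01186557] 0.4467830757629797 [-167.2 -420.1 -228.1]
```

Request:
step_arm(
  commands="1 0 0 -5 0; 1 0 0 -25 0; 1 0 0 -60 0; 1 0 0 -100 0; 1 -5 -13 -150 0; 1 -20 -50 -190 0; 1 -37 -93 -225 0; 1 -55 -138 -228 0; 1 -72 -181 -228 0; 1 -90 -226 -228 0",
)

```text
time_s: 20.8
ee_pos: [0.5686, -0.0024, 0.2412]
ee_rot: [-3.14, -0.001, -0.369]
contact_force: [-0.2, 0.6, -1.3]
finger_gap: 0.447
```

```bash
python3 -c "
from h import *
print(tool()[0],tool()[2]['finger_gap'],shift([.5669,.2117,.22]))"
```

```text
[ 0.56864771 -0.00240969  0.24118961] 0.4470303182241868 [ -78.9 -199.    21.3]
```

Request:
step_arm(
  commands="1 -17 -43 0 0; 1 -34 -86 0 0; 1 -51 -129 0 0; 1 -68 -172 0 0; 1 -77 -194 0 0; 1 -79 -199 0 0; 1 -79 -199 10 0; 1 -79 -199 20 0; 1 -79 -199 20 0; 1 -79 -199 20 0",
)

```text
time_s: 21.8
ee_pos: [0.5669, 0.2087, 0.2194]
ee_rot: [3.141, 0.001, -0.37]
contact_force: [-0.1, -0.5, -0.6]
finger_gap: 0.45
```

```bash
python3 -c "
from h import *
print(tool()[0],tool()[2]['finger_gap'],shift([.5669,.2117,.195]))"
```

```text
[0.56693474 0.20867714 0.21935235] 0.44976512099646104 [-1.1 -2.8 24.4]
```

Request:
step_arm(
  commands="1 -1.5 -2.8 10 0; 1 -1.5 -2.8 18 0; 1 -1.5 -2.8 22 0; 1 -1.5 -2.8 22 0; 1 -1.5 -2.8 22 0; 1 -1.5 -2.8 22 0; 1 -1.5 -2.8 22 0; 1 -1.5 -2.8 22 0; 1 -1.5 -2.8 22 0; 1 -1.5 -2.8 22 0",
)

```text
time_s: 22.8
ee_pos: [0.5666, 0.2131, 0.1979]
ee_rot: [-3.142, -0.0, -0.369]
contact_force: [0.4, 0.6, -0.9]
finger_gap: 0.446
```

```bash
python3 -c "
from h import *
print(tool()[0],tool()[2]['finger_gap'],shift([.5664,.2119,.173]))
panz('s8');c2=cam('wrist','w8.png')
b=cv2.imread('pics/w8.png')[180:380,220:440];cv2.imwrite('pics/w8c.png',cv2.resize(b,None,fx=2.7,fy=2.7,interpolation=0))"
```

```text
[0.56664351 0.21311075 0.19788509] 0.44642987360338066 [ 0.2  1.2 24.9]
pan z med 0.12209298478955785 684 p10/90 [0.12024856 0.12392308]
```

View pics/s8c.png

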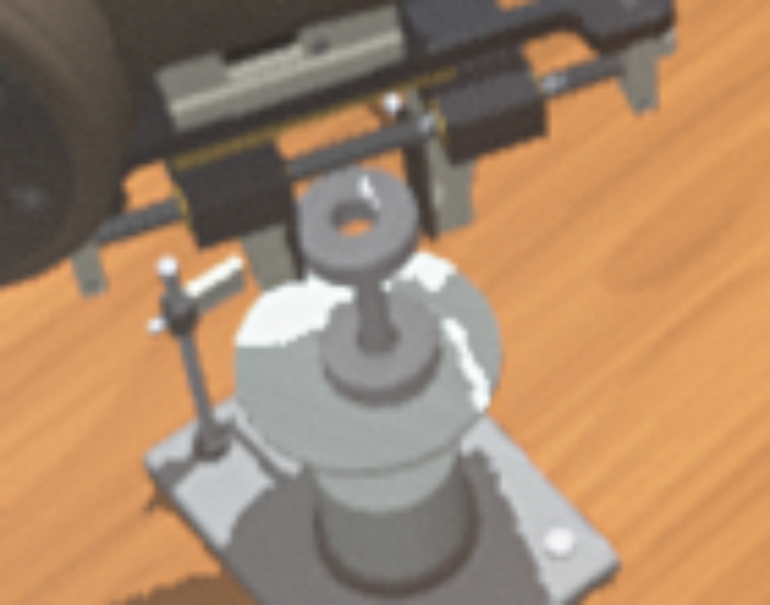

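View pics/w8c.png

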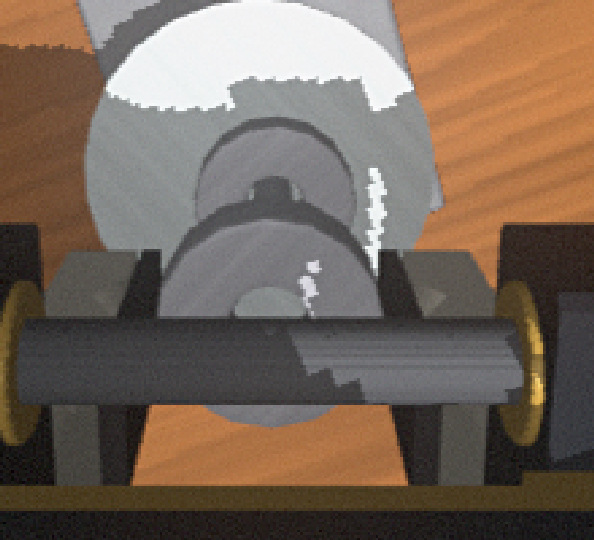

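Request:
step_arm(
  commands="1 0.3 1.1 0 0; 1 0.3 1.1 3 0; 1 0.3 1.1 6 0; 1 0.3 1.1 8 0; 1 0.3 1.1 8 0; 1 0.3 1.1 8 0; 1 0.3 1.1 8 0; 1 0.3 1.1 8 0; 1 0.3 1.1 8 0; 1 0.3 1.1 8 0",
)

```text
time_s: 23.9
ee_pos: [0.5665, 0.212, 0.1899]
ee_rot: [-3.142, -0.0, -0.369]
contact_force: [-0.2, -0.1, -0.9]
finger_gap: 0.446
```

Request:
step_arm(
  commands="1 0.3 0.1 3 0; 1 0.3 0.1 6 0; 1 0.3 0.1 8 0; 1 0.3 0.1 10 0; 1 0.3 0.1 12 0; 1 0.3 0.1 14 0; 1 0.3 0.1 15 0; 1 0.3 0.1 15 0; 1 0.3 0.1 15 0; 1 0.3 0.1 15 0",
)

```text
time_s: 24.9
ee_pos: [0.5668, 0.2118, 0.1749]
ee_rot: [-3.141, -0.0, -0.369]
contact_force: [0.2, 0.7, -1.2]
finger_gap: 0.442
```

```bash
python3 -c "
from h import *
print(tool()[0],tool()[2]['contact_force'])
panz('s9')"
```

```text
[0.56682215 0.21177158 0.17492041] [ 0.18504747  0.68450199 -1.18972973]
pan z med 0.12206531239232195 589 p10/90 [0.12021771 0.12386072]
```

View pics/s9c.png

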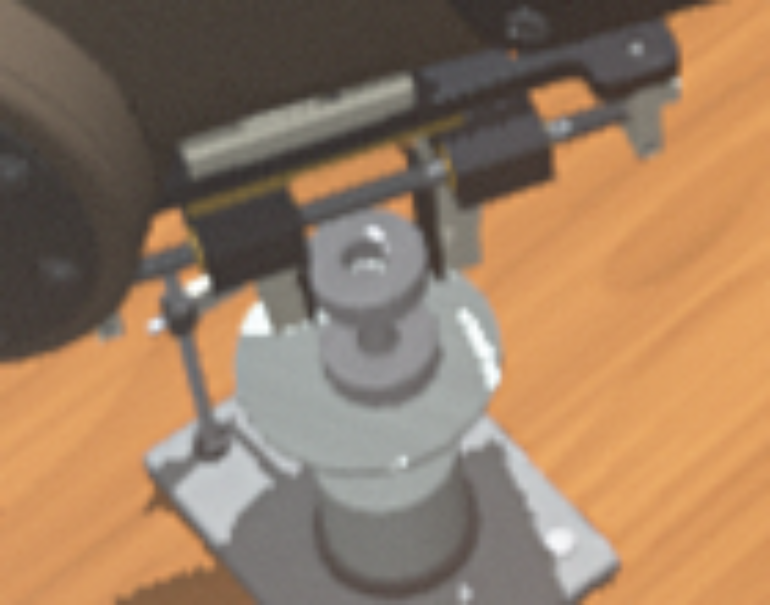

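Request:
step_arm(
  commands="1 0 0 3 0; 1 0 0 7 0; 1 0 0 11 0; 1 0 0 15 0; 1 0 0 19 0; 1 0 0 23 0; 1 0 0 26 0; 1 0 0 28 0; 1 0 0 28 0; 1 0 0 28 0",
)

```text
time_s: 25.95
ee_pos: [0.5669, 0.2118, 0.1469]
ee_rot: [-3.142, -0.0, -0.369]
contact_force: [-0.3, 0.7, -1.0]
finger_gap: 0.449
```

```bash
python3 -c "
from h import *
print(tool()[0],tool()[2]['contact_force'])
panz('s10')"
```

```text
[0.56685464 0.21179081 0.14691333] [-0.29772794  0.68887209 -0.95209533]
pan z med 0.12220853812217447 500 p10/90 [0.12009304 0.12401492]
```

Now down to contact and about 8 mm of sink (12.5 mm).

Request:
step_arm(
  commands="1 0 0 2 0; 1 0 0 4 0; 1 0 0 6 0; 1 0 0 8 0; 1 0 0 9 0; 1 0 0 10 0; 1 0 0 10.5 0; 1 0 0 10.5 0; 1 0 0 10.5 0; 1 0 0 10.5 0",
)

```text
time_s: 27.0
ee_pos: [0.5668, 0.2118, 0.1364]
ee_rot: [-3.142, -0.0, -0.369]
contact_force: [-0.3, -0.0, 0.2]
finger_gap: 0.446
```

```bash
python3 -c "
from h import *
print(tool()[0],tool()[2]['contact_force'])
panz('s11')"
```

```text
[0.56679788 0.21178136 0.13639871] [-0.32471912 -0.00884653  0.18059247]
pan z med 0.11477989335025443 482 p10/90 [0.11267192 0.11689826]
```

View pics/s11c.png

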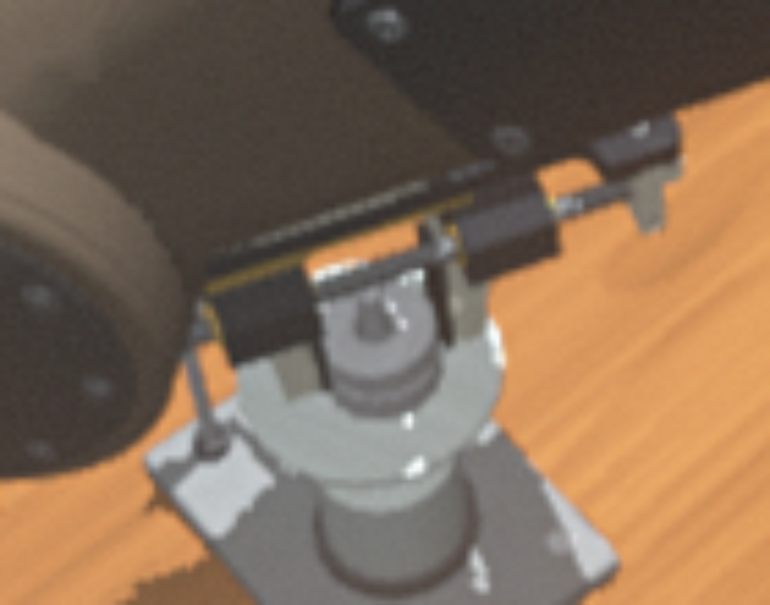

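Request:
step_arm(
  commands="1 0 0 1.5 0; 1 0 0 1.8 0; 0.06 0 0 1.8 0; 0 0 0 1.8 0; -0.25 0 0 1.8 0; -0.25 0 0 1.8 0; -0.25 0 0 1.8 0; -0.25 0 0 1.8 0; -0.25 0 0 0 0; -0.25 0 0 -3 0",
)

```text
time_s: 28.05
ee_pos: [0.5667, 0.2117, 0.1393]
ee_rot: [3.141, 0.0, -0.369]
contact_force: [0.5, 0.4, -0.2]
finger_gap: 0.623
```

```bash
python3 -c "
from h import *
print(tool()[0],tool()[2]['contact_force'],tool()[2]['finger_gap'])
panz('s12')"
```

```text
[0.56668575 0.21168815 0.13933687] [ 0.45221588  0.41176325 -0.15395555] 0.6225081237480478
pan z med 0.11157929702533605 560 p10/90 [0.10951368 0.11409194]
```

View pics/s12c.png

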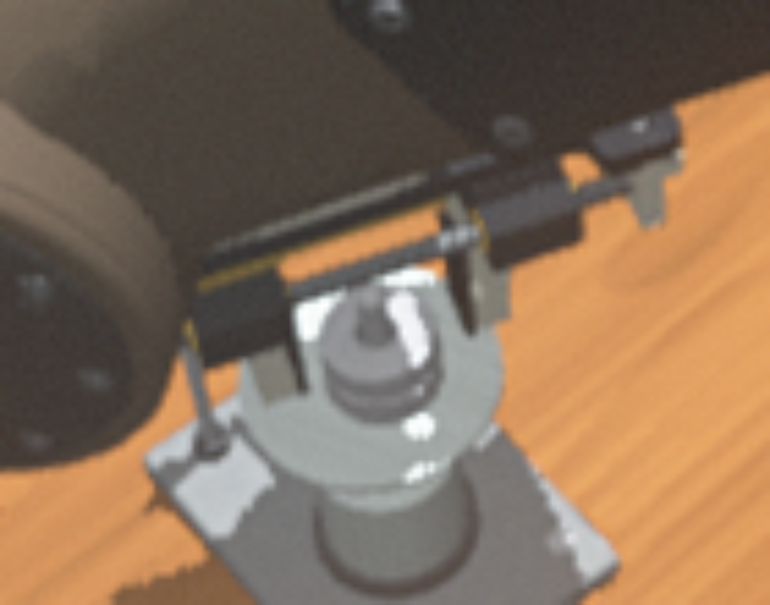

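Request:
step_arm(
  commands="-0.25 0 0 -10 0; -0.25 0 0 -30 0; -0.25 0 0 -60 0; -0.25 0 0 -90 0; -0.25 0 0 -105 0; -0.25 -30 0 -105 0; -0.25 -50 0 -105 0; -0.25 -50 0 -105 0; -0.25 -50 0 -105 0; -0.25 -50 0 -105 0",
)

```text
time_s: 29.1
ee_pos: [0.5206, 0.2298, 0.2447]
ee_rot: [-3.141, -0.0, -0.369]
contact_force: [0.2, -0.2, -0.0]
finger_gap: 0.624
```

```bash
python3 - <<'E'
from h import *
np.set_printoptions(precision=4,suppress=True)
s=tool()[2];print(s['ee_pos'],s['time_s'])
panz('s13')
c=cam('wrist','w13.png');np.save('w13.npy',c,allow_pickle=True)
b=cv2.imread('pics/w13.png')[0:300,180:480];cv2.imwrite('pics/w13c.png',cv2.resize(b,None,fx=2,fy=2))
for n in ['wrist']:
  for t in ['pointer','mark']:
    for m in mark_of(n,t): print(t,m)
E
```

```text
[0.5206 0.2298 0.2447] 29.1
pan z med 0.11165872254008172 672 p10/90 [0.1097 0.1135]
pointer {'xy': [287.6, 70.1], 'score': 0.56}
mark {'xy': [282.9, 82.0], 'score': 0.76}
```

View pics/s13c.png

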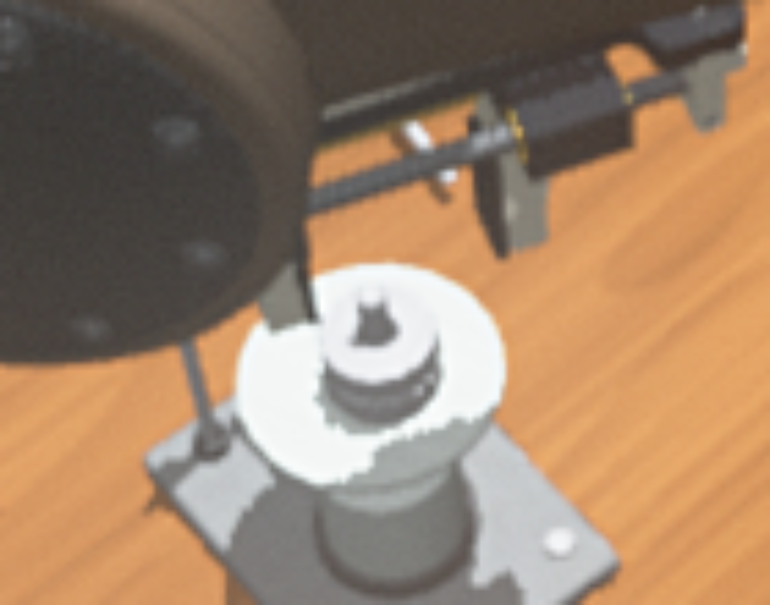

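View pics/w13c.png

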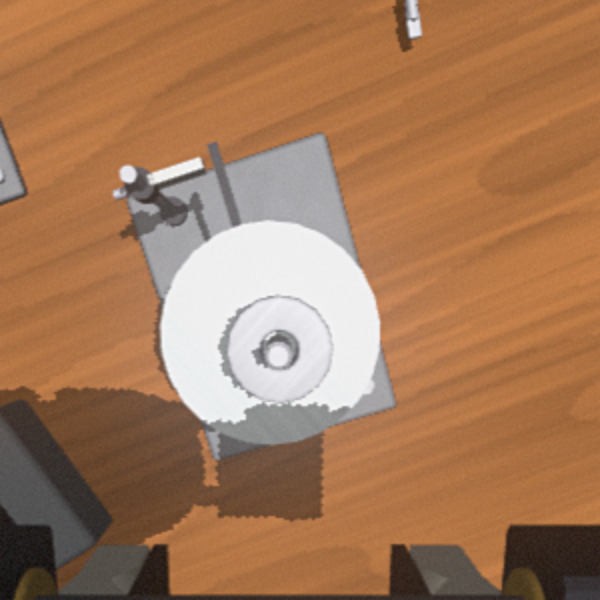

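Request:
step_arm(
  commands="-0.25 0 40 0 0; -0.25 0 80 0 0; -0.25 0 120 0 0; -0.25 0 160 0 0; -0.25 0 200 0 0; -0.25 0 240 0 0; -0.25 0 240 0 0; -0.25 0 240 0 0; -0.25 0 240 0 0; -0.25 0 240 0 0",
)

```text
time_s: 30.3
ee_pos: [0.4341, 0.0066, 0.2442]
ee_rot: [3.141, 0.0, -0.368]
contact_force: [-0.6, -0.1, -0.2]
finger_gap: 0.625
```

```bash
python3 - <<'E'
from h import *
np.set_printoptions(precision=4,suppress=True)
s=tool()[2];print(s['ee_pos'],s['time_s'],s['finger_gap'])
c=panz('s14')
b=cv2.imread('pics/s14.png')[270:315,205:265];cv2.imwrite('pics/s14d.png',cv2.resize(b,None,fx=12,fy=12,interpolation=0))
d=c['depth'];im=c['frame']
for v in range(284,300):
  for u in range(222,236):
    if im[v,u].min()>150 and d[v,u]>0:
      w=world(c,u,v,d[v,u]); print(u,v,im[v,u],w)
w=np.load('w13.npy',allow_pickle=True).item();d=w['depth']
print('wrist')
for u,v in [(262,86),(268,84),(275,82),(280,80),(287,75),(289,82),(292,92),(294,100)]: print(u,v,w['frame'][v,u],world(w,u,v,d[v,u]))
E
```

```text
[0.4341 0.0066 0.2442] 30.3 0.6247309057620661
pan z med 0.11157226086983149 738 p10/90 [0.1096 0.1135]
231 287 [219 193 168] [0.6467 0.2174 0.1058]
232 287 [234 231 214] [0.6461 0.2157 0.1047]
233 287 [225 205 187] [0.6415 0.216  0.1096]
229 288 [219 188 164] [0.7175 0.185  0.0014]
230 288 [230 224 208] [0.6463 0.2202 0.1056]
231 288 [231 229 217] [0.6441 0.2193 0.107 ]
232 288 [220 221 211] [0.6421 0.2183 0.108 ]
233 288 [193 186 172] [0.6424 0.216  0.1055]
228 289 [224 206 184] [0.6453 0.2254 0.1085]
229 289 [237 237 228] [0.6462 0.2229 0.1051]
230 289 [241 244 241] [0.6445 0.2217 0.1056]
231 289 [210 209 200] [0.6426 0.2206 0.1064]
226 290 [218 187 160] [0.6482 0.2285 0.1053]
227 290 [232 228 213] [0.6473 0.2269 0.1047]
228 290 [236 236 226] [0.6432 0.227  0.1088]
229 290 [221 221 209] [0.6444 0.2242 0.1049]
230 290 [196 193 184] [0.6437 0.2225 0.1039]
224 291 [218 186 158] [ 0.7198  0.1971 -0.0001]
225 291 [230 224 207] [0.6476 0.2314 0.1055]
226 291 [234 232 222] [0.6469 0.2297 0.1045]
227 291 [228 230 220] [0.645  0.2286 0.1053]
228 291 [199 195 186] [0.6425 0.2278 0.107 ]
224 292 [222 211 197] [0.6455 0.2349 0.1078]
225 292 [242 245 242] [0.6439 0.2337 0.1081]
226 292 [216 216 206] [0.6417 0.2328 0.1094]
227 292 [168 164 154] [0.6439 0.2296 0.1041]
224 293 [167 164 160] [0.6445 0.236  0.1065]
225 293 [189 188 179] [0.6453 0.2335 0.1033]
wrist
262 86 [240 240 236] [0.645  0.2292 0.1058]
268 84 [240 239 238] [0.6448 0.2243 0.1052]
275 82 [239 239 239] [0.6439 0.2185 0.1064]
280 80 [202 197 193] [0.6443 0.2144 0.1041]
287 75 [111 103 110] [0.6462 0.2079 0.1015]
289 82 [110 108 109] [0.6408 0.2084 0.1022]
292 92 [107 102 103] [0.6329 0.2089 0.1032]
294 100 [109 105 107] [0.627  0.2097 0.1025]
```

View pics/s14d.png

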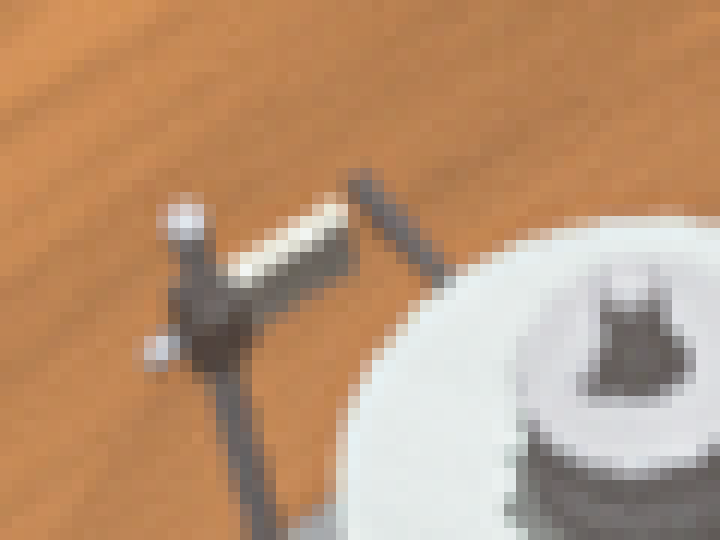

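```bash
python3 - <<'E'
from h import *
cam('top','tend.png'); job_done(); print(robot.sense()['time_s'])
E
```

```text
the job is handed in; nothing more can be done
the job is handed in; nothing more can be done
```

View pics/tend.png

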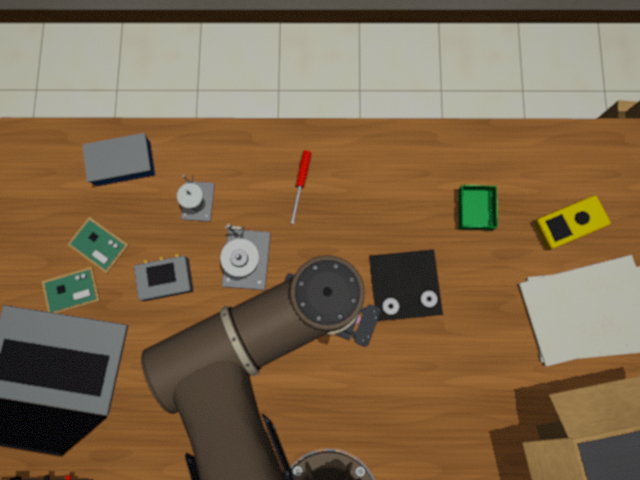

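I threaded two steel rings, one at a time, onto the larger scale's spindle. I set each one down gently and let go of it before going on. The job was handed in at about 30 s, with the gripper open and well clear of everything.

- **Pointer height:** the pan settled about 19.6 mm down. By depth reading the pointer stands at about 0.101 m. The top edge of the mark tab reads about 0.1055 m, so the tab spans roughly 0.0915 to 0.1055 m. The pointer is therefore level with it, about 2–3 mm above the middle.
- **Why not a third ring:** it would have brought the pointer to about the tab's lower edge.
- **Spare rings and bench:** the last top picture, taken just before hand-in, shows two rings on the mat (390,306 and 429,299). The screwdriver, logger, parts bin and small scale look unmoved. The pink ring was mostly hidden behind the arm in that picture, but the arm never went near it.
- **Disagreements:** the side camera read the pan about 1 mm high throughout, and I allowed for this. The force reading was noisy to about ±1 N, too coarse for feeling the spindle. I checked each threading by whether the pan stayed still in the side camera, and it did both times. No check failed.

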